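Clear the loupe off the gauge case and hold its lid half open

TASK

The gauge case on the surface plate has a lid that springs shut. First take the loupe off the closed lid with a light grip, because its barrel is delicate, and stand it upright on the bare plate clear of the case, without dropping it; then raise the lid by its lever to 45 degrees open and finish still holding the lever there, so that a colleague can reach in. Leave everything else where it stands.

Things in the scene. Friction and masses are not known exactly. Their poses are not given: they have to be found in the camera images.
- case: The closed wooden gauge case with a lever, brown, 120 (x) x 186 (y) x 48 mm high, fixed (not the open case farther right). Origin: centre of its underside; x points from front (lever side) to back (hinge side), y along the hinge, z up. Front wall at x = -58 mm, back at +57 mm; the lid is the part 31 to 48 mm high, with a flat top at 48 mm when closed.
- lever: Steel lifting lever on the middle of the lid's front edge; sticks out level from the front when closed and turns with the lid. A bar 14 mm wide (y), 12 mm thick (z), 54 mm long, with a round cross roller 18 mm in diameter, 16 mm wide at its end. Origin: its root at the lid's front, mid-thickness, 38 mm above the plate when closed; the bar runs along its own -x, roller centre at x = -56 mm.
- lever_grip (a point): Point inside the lever's bar at which to pinch it across its 14 mm width: 38 mm out from the lid's front, 97 mm in front of the case's origin, 38 mm above the plate when closed. Its axes are the case's when closed and turn with the lid. It moves on an arc of 154 mm radius about the hinge.
- lid_hinge (a point): Point on the lid's hinge axis, at the middle of the back of the case (57 mm behind the case's origin, 31 mm above the plate). The hinge axis is the y axis of the case.
- case_lid (a joint): Opening angle of the lid (rad): 0 closed (every start), grows as the lever goes up and back, 0.785 is 45 degrees, 1.745 the stop. Lid and lever weigh 0.26 kg; weight and a light spring drive it shut from any angle under 1.2: about 3 N are needed at the lever to hold it up.
- loupe: The loupe: a small black waisted round stand magnifier, 33 mm in diameter and 36 mm high, about 60 g, standing loose and upright on the closed lid. Origin: centre of its underside; z up. Any direction of grasp across the barrel will do. Grip it with no more than about 35 N at each finger; more harms it. Come to it from the front: tall fixed gauges stand behind, x over 0.6 m at y over 0 m.
- cylinder_square: Bystander, loose: upright round cylinder, steel below and black above, 38 mm in diameter, 80 mm high. Origin: centre of its underside.
- white_jar: Bystander, loose: white screw-cap jar, 48 mm in diameter, 62 mm high. Origin: centre of its underside.
- v_block: Bystander, loose: steel V-block, 42 x 50 x 40 mm high. Origin: centre of its underside.
- parts_dish: Bystander, loose: shallow round metal dish, 66 mm in diameter, 15 mm high. Origin: centre of its underside.
- bush: Bystander, loose: plain bronze bush, 28 mm in diameter, 27 mm high. Origin: centre of its underside.
- flange: Bystander, loose: steel flange with a hub, 64 mm in diameter, 26 mm high, behind the case. Origin: centre of its underside.

How it is judged:
By the outcome, as a careful person would: the job done as asked, in the order asked, and still so for the second after the job is handed in, while the arm keeps its last pose, push and grip.
It also fails if it takes over 58 s, if anything falls off the work surface, if the arm or the gripper's body presses on something with over 40 N, if the wrist force passes 120 N, or if a joint passes its speed limit or range.

ROBOT

A 7-joint arm with a two-finger parallel gripper is mounted at the origin on a cart in front of the work surface, level with it; the furniture and walls round the work are solid. World frame = base frame: x ahead of the robot, y to its left, z up, the work surface at z = 0. Lengths are in m, angles in degrees, forces in N, time in s.
With the tool pointing down it reaches from about 0.4 to 0.925 m from the base axis. Payload 4.1 kg.
Tool frame: the origin (TCP) lies on the centre line of the jaws, within the pads' length; the fingertips stand 22 mm ahead of it and the grasp point (between the pads) lies 3 mm ahead of it (bot.tcp_to_tips is the distance from the TCP to the fingertips, in m); z points along the fingers, y is the line along which they close (so a half turn about z gives the same grasp; the last joint's range is limited). The gripper opens to 85 mm and grips with 20 to 120 N. Pads are 22 mm wide; open, the fingers measure 114 mm over their backs; the gripper's body (76 mm by 85 mm) begins 54 mm behind the grasp point. The pads swing forward as they close: fully open they stand 13 mm farther back than shut.
Start: joints at [-82.449, 22.827, 2.584, 88.041, -1.071, 69.15, -2.905], TCP at [0.149, 0.633, 0.253] pointing down, gripper open.
Joint ranges: [-161.44, 161.44], [-28.35, 127.94], [-78.24, 83.42], [0, 140.83], [-78.03, 258.03], [13.02, 114.36], [-168.23, 168.23]. Speed limits (degrees/s): [147.25, 147.25, 180, 180, 180, 180, 180].

INTERFACE

Orientations are given as [roll, pitch, yaw] about the fixed x, y, z axes, in that order (R = Rz(yaw) Ry(pitch) Rx(roll)).
In Python, from cell import bot gives the robot as it stands. The module is installed in compiled form; this text tells all that it offers.
- The arm moves only by the tool step_arm, never from a script. Its argument "steps" is a list of rows, each a list of 3 entries, a list of its own where there are three numbers: the opening, from -1 (shut) to 1 (fully open), so that 0 is half open, then the shift along the tool's x, y, z in cm, then the turn about the tool's z in degrees. A call has 1 to 10 rows; each row shifts and turns the commanded pose from where the row before left it, along the tool's axes as they then stand; what a row does not reach is not made up. A row lasts 1/12 s, in which the tool goes at most 41.7 mm and 7.16 degrees, less where a joint would pass 70% of its speed; a pose out of reach is approached as far as the arm can. A call with a gripper value outside its range is refused whole. The fingers move at their own pace and stop on an object; "squeeze" is the grip in N (left out, the last holds). Time passes only in rows, so rows that do not move let the fingers close. It gives the time, the measured TCP pose, the force, the opening and the grip force at its end, in the units of the state.
- bot.state(): the state, without advancing time (a new reading comes with each control period).
- bot.get_image(name): name is "scene" or "top"; returns a dict with "image" (420x560x3 uint8, blue, green, red), "intrinsics" (3x3 intrinsics, pixels), "dist" ([k1, k2, p1, p2, k3] as OpenCV has them; the pictures are not rectified), "view" (4x4, takes a point from world to camera coordinates). Camera axes: x right, y up, looking along -z (the intrinsics and any distortion apply to the point x, -y, -z); pixel columns grow to the right and rows downward; lengths in m; the calibration is good to about 2 mm. A picture is of the moment at which its call begins. There is no depth.
- bot.close_job(): hands the job in; it is judged then, once.
The state is a dict: "time": time; "joints": joint angles; "qd": joint speeds; "tau": joint torques, N m; "ee_pos": TCP position; "tool_rot": TCP orientation; "wrist_force": force on the tool from outside, world axes, zero at the start; "ft_torque": the same for the moment, N m; "opening": finger opening in m; "grip_force": force on a finger pad.
Only numpy, scipy, OpenCV 4.12 (cv2) and the standard library are available. Lean on these libraries where they do the work, as an engineer would, in place of code of your own. Each camera call takes 0.05 s, during which the arm holds its last target. There are 200 camera calls.

## Working session

There is one attempt and no reset: what is moved stays moved. The work goes in short steps, Python scripts to look and compute and a tool call to move; the robot and the scene stay as the last step left them, time stands still between calls to the robot, and variables do not carry over. Pictures are saved under pics/ and viewed, at most 10 in all, crops included, and the job is handed in when it is done.

Besides the shell and the picture viewer there is one more tool, called after "Request:" as name([rows], argument=value, ...), one row to a line, values as JSON. step_arm: Moves the arm, as the interface text tells. Its arguments: {"type":"object","properties":{"steps":{"type":"array"},"squeeze":{"type":"number"}},"required":["steps"]}

```bash
mkdir -p pics; cat > h.py <<'E'
import numpy as np, cv2
from cell import bot
def cam(n):
    d=bot.get_image(n); return d
def proj(d,P):
    P=np.atleast_2d(P).astype(float); V=np.array(d["view"]); c=P@V[:3,:3].T+V[:3,3]
    c=c*[1,-1,-1]
    return cv2.projectPoints(c.reshape(-1,1,3),np.zeros(3),np.zeros(3),np.array(d["intrinsics"]),np.array(d["dist"]))[0].reshape(-1,2)
def ray(d,uv,z):
    uv=np.atleast_2d(uv).astype(float)
    u=cv2.undistortPoints(uv.reshape(-1,1,2),np.array(d["intrinsics"]),np.array(d["dist"])).reshape(-1,2)
    V=np.array(d["view"]);R=V[:3,:3];o=-R.T@V[:3,3]
    r=np.c_[u[:,0],-u[:,1],-np.ones(len(u))]@R
    return o+r*((z-o[2])/r[:,2])[:,None]
E
python3 - <<'E'
from h import *
a=cam("scene");b=cam("top")
cv2.imwrite("pics/a.png",a["image"]);cv2.imwrite("pics/b.png",b["image"])
for d in(a,b):
    V=np.array(d["view"]);print(-V[:3,:3].T@V[:3,3],V[2,:3])
print(bot.state(),bot.tcp_to_tips)
E
```

```text
[ 0.1397819  -0.73440695  0.98684214] [-0.37030237 -0.59502919  0.71331369]
[0.51496193 0.04439416 1.33807608] [-0.06998785  0.02507279  0.9972327 ]
{'time': 0.1, 'joints': array([-82.44679562,  22.86628487,   2.57935614,  88.10620403,
        -1.07183986,  69.14923498,  -2.90401559]), 'qd': array([ 0.0567938 , -0.06891624,  0.01123645, -0.15515413, -0.05997843,
       -0.02190231, -0.13683823]), 'tau': array([ 4.37143186e-03, -4.76259792e+01,  1.37038853e+00, -2.54948562e+01,
        1.19971621e-02,  5.01314382e-03, -1.67097461e-06]), 'ee_pos': array([0.14855053, 0.63226327, 0.25238853]), 'tool_rot': array([-1.79902595e+02,  5.95882979e-03,  1.66782637e+02]), 'wrist_force': array([-0.5956596 ,  0.18328598,  0.40802222]), 'ft_torque': array([-0.02056341,  0.01706521, -0.00426786]), 'grip_force': 0.0, 'opening': 0.08557644300000612} 0.022
```

View pics/a.png

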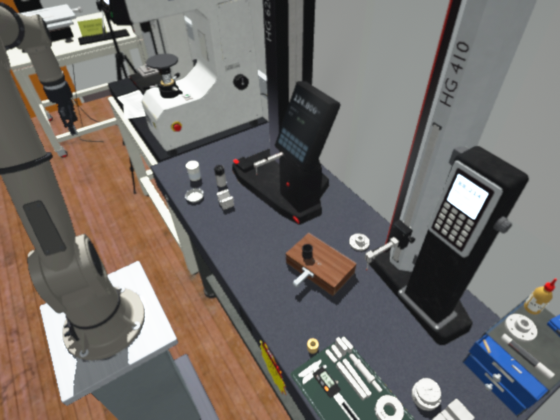

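View pics/b.png

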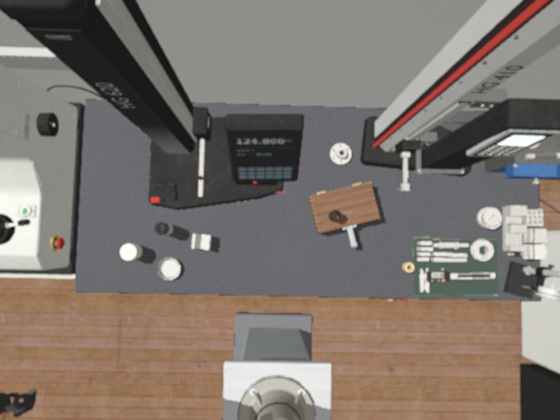

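The scene view shows the case at about (321,263) with the loupe on it at (308,250) and the lever at (302,277). In the top view the case is at (345,208), the loupe at (337,216) and the lever roller at (352,241). The jar, dish, cylinder and V-block are to the left and the bush is at (408,267).

```bash
python3 - <<'E'
from h import *
out=[]
for n,(x0,x1,y0,y1) in (("top",(290,430,170,290)),("scene",(260,400,215,335))):
    d=cam(n);im=d["image"];hsv=cv2.cvtColor(im,cv2.COLOR_BGR2HSV)
    sub=np.zeros(im.shape[:2],np.uint8);sub[y0:y1,x0:x1]=1
    br=((hsv[...,0]<20)&(hsv[...,1]>90)&(hsv[...,2]>40)).astype(np.uint8)*sub
    cs,_=cv2.findContours(br,0,2);c=max(cs,key=cv2.contourArea)
    print(n,"brown",cv2.contourArea(c),cv2.minAreaRect(c))
    if n=="top":
        h=cv2.convexHull(c)
        g=ray(d,c.reshape(-1,2),.048)[:,:2].astype(np.float32)
        r=cv2.minAreaRect(g);print("world",r,cv2.boxPoints(r).round(4).tolist())
    dk=((im.max(2)<45)).astype(np.uint8)*sub
    cs,_=cv2.findContours(dk,0,2)
    for q in cs:
        if cv2.contourArea(q)>30: print("dark",cv2.contourArea(q),cv2.boundingRect(q))
    st=((hsv[...,1]<50)&(hsv[...,2]>120)).astype(np.uint8)*sub
    cs,_=cv2.findContours(st,0,2)
    for q in cs:
        if cv2.contourArea(q)>20: 
            R=cv2.minAreaRect(q);print("light",cv2.contourArea(q),R, ray(d,R[0],.045).round(4))
    out.append(cv2.resize(im[y0:y1,x0:x1],None,fx=2.8,fy=2.8*1.0,interpolation=cv2.INTER_CUBIC))
cv2.imwrite("pics/c.png",np.hstack(out))
E
```

```text
top brown 2236.5 ((344.1546325683594, 207.41952514648438), (37.42314147949219, 63.915348052978516), 76.55138397216797)
world ((0.6129425764083862, -0.18455329537391663), (0.10987911373376846, 0.18929174542427063), 14.695939064025879) [[0.5357999801635742, -0.10689999908208847], [0.5838000178337097, -0.28999999165534973], [0.6901000142097473, -0.2621999979019165], [0.6420999765396118, -0.07909999787807465]]
dark 35.0 (290, 170, 8, 10)
light 174.0 ((424.0, 278.0), (22.0, 10.0), 90.0) [[ 0.4115 -0.4222  0.045 ]]
light 257.0 ((422.0, 250.5), (21.0, 14.0), 90.0) [[ 0.4916 -0.4163  0.045 ]]
light 23.5 ((421.0, 237.5), (3.0, 16.0), 90.0) [[ 0.5297 -0.4133  0.045 ]]
light 157.5 ((349.46136474609375, 235.7269287109375), (23.07118034362793, 14.232221603393555), 87.1375961303711) [[ 0.5301 -0.2014  0.045 ]]
light 36.0 ((422.5, 172.0), (4.0, 13.0), 90.0) [[ 0.7246 -0.4178  0.045 ]]
light 156.5 ((403.5, 180.5), (21.0, 13.0), 90.0) [[ 0.6976 -0.3608  0.045 ]]
scene brown 2143.5 ((319.5180358886719, 262.4740295410156), (65.90185546875, 38.8960075378418), 34.695152282714844)
dark 202.0 (298, 280, 55, 23)
dark 355.0 (370, 260, 30, 39)
dark 90.5 (303, 245, 9, 14)
dark 77.5 (389, 225, 11, 16)
dark 78.0 (296, 215, 23, 9)
light 121.0 ((301.5, 277.0), (12.020814895629883, 20.50609588623047), 45.0) [[ 0.5281 -0.21    0.045 ]]
light 202.0 ((385.8499755859375, 248.95001220703125), (36.99864196777344, 27.828041076660156), 18.434947967529297) [[ 0.8043 -0.2698  0.045 ]]
light 270.0 ((359.0, 241.0), (16.0, 20.0), 90.0) [[ 0.7568 -0.1993  0.045 ]]
light 37.5 ((386.5, 218.5), (7.0, 11.0), 90.0) [[ 0.8965 -0.1762  0.045 ]]
```

View pics/c.png

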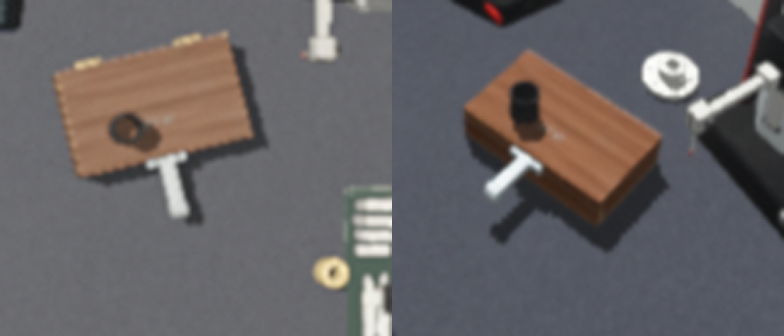

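The crop shows the loupe ring's top at about (335.4,216.1) in the top view and (307.5,246.4) in the scene view. The lever roller is near (353.5,246) and (293,283). There is clear plate in front of the case and to its left.

```bash
python3 - <<'E'
from h import *
t=cam("top");s=cam("scene")
for d,uv in((t,(335.4,216.1)),(s,(307.5,246.4))): print("loupe",ray(d,uv,.084).round(4))
for d,uv in((t,(290+180/2.8,170+212/2.8)),(s,(260+(491-392)/2.8,215+190/2.8))): print("lever end",ray(d,uv,.038).round(4))
# root of the lever plate middle
for d,uv in((t,(290+167/2.8,170+160/2.8)),(s,(260+(526-392)/2.8,215+158/2.8))): print("root",ray(d,uv,.044).round(4))
# scene top corners of the case
P=[(465,105),(529,50),(661,137),(601,200)]
print(ray(s,[(260+(u-392)/2.8,215+v/2.8) for u,v in P],.048).round(4))
P=[(80,177),(55,73),(228,35),(253,136)]
print(ray(t,[(290+u/2.8,170+v/2.8) for u,v in P],.048).round(4))
print(ray(t,[(130,253),(170,268),(202,242),(408,267),(164,230)],.03).round(3))
E
```

```text
loupe [[ 0.5846 -0.153   0.084 ]]
loupe [[ 0.59   -0.1518  0.084 ]]
lever end [[ 0.5011 -0.2173  0.038 ]]
lever end [[ 0.5045 -0.2129  0.038 ]]
root [[ 0.5553 -0.2018  0.044 ]]
root [[ 0.5555 -0.2038  0.044 ]]
[[ 0.5394 -0.1115  0.048 ]
 [ 0.6444 -0.0858  0.048 ]
 [ 0.6889 -0.2639  0.048 ]
 [ 0.5867 -0.2904  0.048 ]]
[[ 0.5353 -0.11    0.048 ]
 [ 0.6437 -0.0819  0.048 ]
 [ 0.6887 -0.2643  0.048 ]
 [ 0.5825 -0.2915  0.048 ]]
[[ 0.465  0.44   0.03 ]
 [ 0.424  0.322  0.03 ]
 [ 0.502  0.231  0.03 ]
 [ 0.442 -0.38   0.03 ]
 [ 0.534  0.344  0.03 ]]
```

```bash
cat > go.py <<'E'
import sys; from h import *
from scipy.spatial.transform import Rotation as R
s=bot.state(); r=R.from_euler('xyz',s["tool_rot"],degrees=True)
print(round(s["time"],2),s["ee_pos"].round(4),s["tool_rot"].round(2),s["joints"].round(0),s["wrist_force"].round(1),s["opening"],s["grip_force"])
if len(sys.argv)>3: print("tool cm",(r.inv().apply(np.array(list(map(float,sys.argv[1:4])))-s["ee_pos"])*100).round(2))
E
```

Request:
step_arm([
  [1,[0,0,0],7],
  [1,[0,0,0],7],
  [1,[0,0,0],7],
  [1,[0,0,0],7],
  [1,[0,0,0],7],
  [1,[0,0,0],7],
  [1,[0,0,0],7],
  [1,[0,0,0],7],
  [1,[0,0,0],7],
  [1,[0,0,0],7],
], squeeze=22)

```text
time: 1.13
ee_pos: [0.1486, 0.6328, 0.2533]
tool_rot: [-180.0, 0.0, 96.4]
wrist_force: [-0.3, -0.7, -0.4]
opening: 0.085
grip_force: 0.0
```

```bash
python3 go.py .45 .35 .24
```

```text
1.13 [0.1486 0.6328 0.2533] [-180.      0.     96.44] [-92.  23.  16.  88.  -7.  69. -69.] [-0.3 -0.7 -0.4] 0.08502133822700639 0.0
tool cm [-31.48  26.78   1.33]
```

Request:
step_arm([
  [1,[-1.5,1.3,0],0],
  [1,[-2.5,2.1,0],0],
  [1,[-2.5,2.1,0],0],
  [1,[-2.5,2.1,0],0],
  [1,[-2.5,2.1,0],0],
  [1,[-2.5,2.1,0],0],
  [1,[-2.5,2.1,0],0],
  [1,[-2.5,2.1,0],0],
  [1,[-2.5,2.1,0],0],
  [1,[-2.5,2.1,0],0],
])

```text
time: 1.97
ee_pos: [0.3785, 0.4171, 0.2535]
tool_rot: [180.0, -0.0, 96.8]
wrist_force: [1.1, 0.4, 0.4]
opening: 0.0855
grip_force: 0.0
```

Request:
step_arm([
  [1,[-2.5,2.1,0],0],
  [1,[-2.5,2.1,0],0],
  [1,[-2.5,2.1,0],7],
  [1,[0,0,0],7],
  [1,[0,0,0],7],
  [1,[0,0,0],7],
  [1,[0,0,0],7],
  [1,[0,0,0],7],
  [1,[0,0,0],7],
  [1,[0,0,0],7],
])

```text
time: 2.8
ee_pos: [0.4489, 0.3513, 0.2534]
tool_rot: [-180.0, -0.0, 40.4]
wrist_force: [0.6, -0.4, -0.5]
opening: 0.0857
grip_force: 0.0
```

```bash
python3 go.py .46 -.1 .2
```

```text
2.8 [0.4489 0.3513 0.2534] [-1.7999e+02 -1.0000e-02  4.0440e+01] [-71.  17.  36. 100. -11.  66. -82.] [ 0.6 -0.4 -0.5] 0.08572709599253527 0.0
tool cm [-28.44  35.07   5.32]
```

Request:
step_arm([
  [1,[-1.6,2.0,0],0],
  [1,[-2.4,3.0,0],0],
  [1,[-2.4,3.0,0],0],
  [1,[-2.4,3.0,0],0],
  [1,[-2.4,3.0,0],0],
  [1,[-2.4,3.0,0],0],
  [1,[-2.4,3.0,0],0],
  [1,[-2.4,3.0,0],0],
  [1,[-2.4,3.0,0],0],
  [1,[-2.4,3.0,0],0],
])

```text
time: 3.63
ee_pos: [0.4624, -0.0216, 0.2536]
tool_rot: [-180.0, -0.1, 40.8]
wrist_force: [1.2, 0.1, -0.1]
opening: 0.0854
grip_force: 0.0
```

Request:
step_arm([
  [1,[-2.4,3.0,0],0],
  [1,[-2.4,3.0,0],0],
  [1,[0,0,0],7],
  [1,[0,0,0],7],
  [1,[0,0,0],7],
  [1,[0,0,0],5.5],
  [1,[0,0,0],0],
  [1,[0,0,0],0],
])

```text
time: 4.3
ee_pos: [0.4656, -0.0966, 0.2533]
tool_rot: [-180.0, -0.0, 14.4]
wrist_force: [0.2, 0.1, -1.0]
opening: 0.0855
grip_force: 0.0
```

```bash
python3 go.py .587 -.152 .13; python3 - <<'E'
from h import *
o=[]
t=cam("top");s=cam("scene")
o=[cv2.resize(s["image"][215:315,270:370],(400,400),interpolation=2),cv2.resize(t["image"][170:270,290:390],(400,400),interpolation=2)]
cv2.imwrite("pics/d.png",np.hstack(o))
E
```

```text
4.3 [ 0.4656 -0.0966  0.2533] [-1.7999e+02 -1.0000e-02  1.4430e+01] [-46.   8.  58. 112.  -7.  64. -61.] [ 0.2  0.1 -1. ] 0.08548814276316724 0.0
tool cm [10.38  8.4  12.33]
```

View pics/d.png

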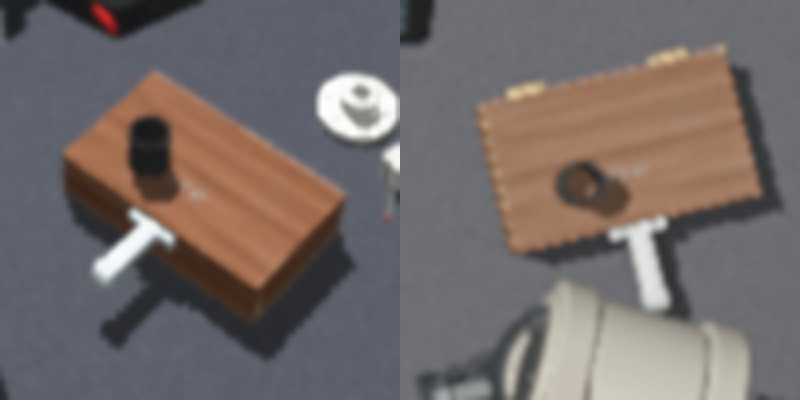

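The loupe ring sits at (335,216) in the top view and (307.5,247) in the scene view, unchanged and consistent. I'm moving above it.

Request:
step_arm([
  [1,[1.5,1.2,0.5],0],
  [1,[2.2,1.8,1.5],0],
  [1,[2.2,1.8,2],0],
  [1,[2.2,1.8,2],0],
  [1,[2.2,1.8,2],0],
  [1,[0,0,2],0],
  [1,[0,0,2],0],
  [1,[0,0,0],0],
  [1,[0,0,0],0],
])

```text
time: 5.15
ee_pos: [0.5855, -0.1523, 0.1324]
tool_rot: [-179.9, 0.1, 14.3]
wrist_force: [-0.1, -0.0, 0.8]
opening: 0.0854
grip_force: 0.0
```

```bash
python3 go.py .5865 -.152 .076; python3 - <<'E'
from h import *
s=cam("scene")
cv2.imwrite("pics/e.png",cv2.resize(s["image"][190:310,240:380],(700,600),interpolation=2))
E
```

```text
5.15 [ 0.5855 -0.1523  0.1324] [-1.7994e+02  1.3000e-01  1.4330e+01] [-24.  33.  47. 102. -29.  57. -41.] [-0.1 -0.   0.8] 0.08538170893702689 0.0
tool cm [ 0.12 -0.    5.64]
```

View pics/e.png

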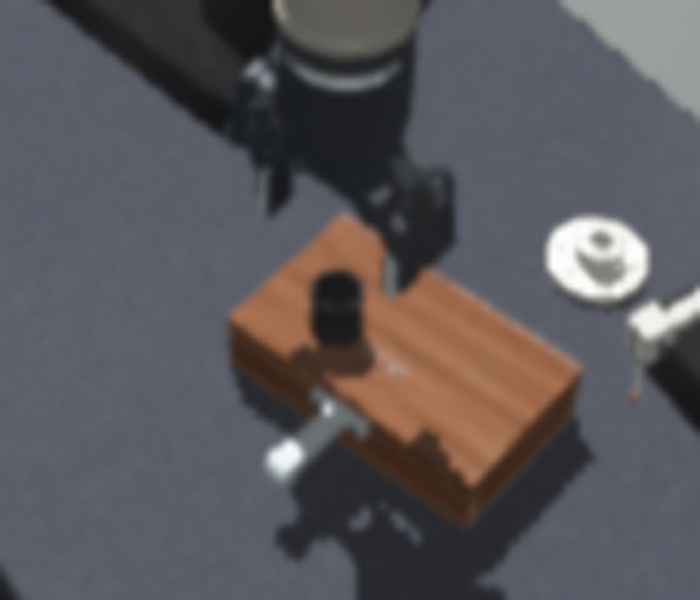

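The fingers straddle the loupe, with tips at (270,205) and (392,285) in the crop and the loupe top at (337,285) below. Lowering now.

Request:
step_arm([
  [1,[0.1,0,0.6],0],
  [1,[0,0,1],0],
  [1,[0,0,1],0],
  [1,[0,0,1],0],
  [1,[0,0,1],0],
  [1,[0,0,0.6],0],
  [1,[0,0,0.4],0],
  [1,[0,0,0],0],
  [1,[0,0,0],0],
])

```text
time: 5.95
ee_pos: [0.5871, -0.1525, 0.0771]
tool_rot: [-180.0, 0.0, 14.3]
wrist_force: [-0.4, 0.5, -0.2]
opening: 0.0856
grip_force: 0.0
```

Request:
step_arm([
  [0.2,[0,0,0],0],
  [0.0,[0,0,0],0],
  [-0.1,[0,0,0],0],
  [-0.2,[0,0,0],0],
  [-0.3,[0,0,0],0],
  [-0.4,[0,0,0],0],
  [-0.5,[0,0,0],0],
  [-0.6,[0,0,0],0],
  [-0.7,[0,0,0],0],
], squeeze=22)

```text
time: 6.7
ee_pos: [0.5873, -0.1524, 0.0775]
tool_rot: [-180.0, -0.0, 14.3]
wrist_force: [-0.2, 0.4, 2.6]
opening: 0.0319
grip_force: 24.0
```

```bash
python3 go.py .5865 -.152 .076
```

```text
6.7 [ 0.5873 -0.1524  0.0775] [-1.800e+02 -2.000e-02  1.428e+01] [-21.  37.  44. 104. -32.  52. -38.] [-0.2  0.4  2.6] 0.031912307075918675 23.98753043700708
tool cm [-0.06 -0.05  0.15]
```

Request:
step_arm([
  [-0.7,[0,0,-0.3],0],
  [-0.7,[0,0,-0.6],0],
  [-0.7,[0,0,-1],0],
  [-0.7,[0,0,-1],0],
  [-0.7,[0,0,-1],0],
  [-0.7,[0,0,-1],0],
  [-0.7,[0,0,-0.6],0],
  [-0.7,[0,0,-0.3],0],
  [-0.7,[0,0,0],0],
  [-0.7,[0,0,0],0],
])

```text
time: 7.53
ee_pos: [0.587, -0.1522, 0.1352]
tool_rot: [-180.0, 0.0, 14.3]
wrist_force: [-0.8, 0.0, -0.2]
opening: 0.0321
grip_force: 23.7
```

```bash
python3 go.py .48 0 .135; python3 - <<'E'
from h import *
s=cam("scene")
cv2.imwrite("pics/f.png",cv2.resize(s["image"][190:310,240:380],(700,600),interpolation=2))
E
```

```text
7.53 [ 0.587  -0.1522  0.1352] [-179.98    0.     14.29] [-24.  33.  48. 102. -29.  58. -41.] [-0.8  0.  -0.2] 0.03206616585574835 23.733727992366767
tool cm [ -6.61 -17.39   0.03]
```

View pics/f.png

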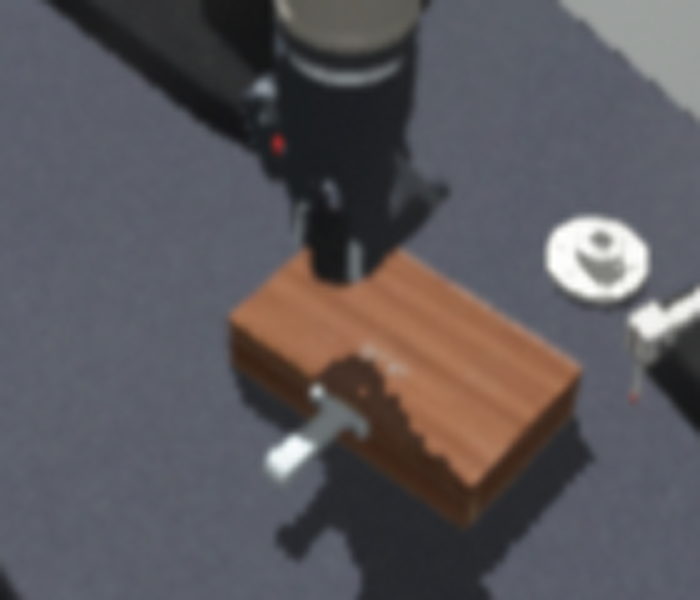

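The loupe is held between the fingers at (345,265) in the crop and is clear of the lid. Carrying it front-left.

Request:
step_arm([
  [-0.7,[-0.8,0,0],0],
  [-0.7,[-1.4,-0.5,0],0],
  [-0.7,[-1.6,-1.2,0],0],
  [-0.7,[-1.6,-2,0],0],
  [-0.7,[-0.8,-2.5,0],0],
  [-0.7,[-0.4,-3,0],0],
  [-0.7,[0,-3,0],0],
  [-0.7,[0,-2.5,0],0],
  [-0.7,[0,-1.7,0],0],
  [-0.7,[0,-1,0],0],
])

```text
time: 8.42
ee_pos: [0.4787, 0.0022, 0.1347]
tool_rot: [-179.9, 0.1, 14.4]
wrist_force: [0.0, 0.2, -1.8]
opening: 0.0318
grip_force: 23.7
```

Request:
step_arm([
  [-0.7,[0,0,1],0],
  [-0.7,[0,0,1.5],0],
  [-0.7,[0,0,2],0],
  [-0.7,[0,0,2],0],
  [-0.7,[0,0,1.5],0],
  [-0.7,[0,0,1],0],
  [-0.7,[0,0,0.6],0],
  [-0.7,[0,0,0],0],
  [-0.7,[0,0,0],0],
])

```text
time: 9.17
ee_pos: [0.4805, -0.0009, 0.0394]
tool_rot: [180.0, -0.0, 14.2]
wrist_force: [0.5, -0.0, -0.5]
opening: 0.032
grip_force: 23.7
```

```bash
python3 go.py .48 0 .0295; python3 - <<'E'
from h import *
s=cam("scene");p=proj(s,[[.48,0,.03]])[0].astype(int);print(p)
x,y=p
cv2.imwrite("pics/g.png",cv2.resize(s["image"][y-60:y+60,x-70:x+70],(700,600),interpolation=2))
E
```

```text
9.17 [ 0.4805 -0.0009  0.0394] [ 1.7997e+02 -1.0000e-02  1.4210e+01] [-41.  30.  44. 123. -32.  40. -50.] [ 0.5 -0.  -0.5] 0.03204662277172095 23.733087023429107
tool cm [-0.02 -0.1   0.99]
[251 241]
```

View pics/g.png

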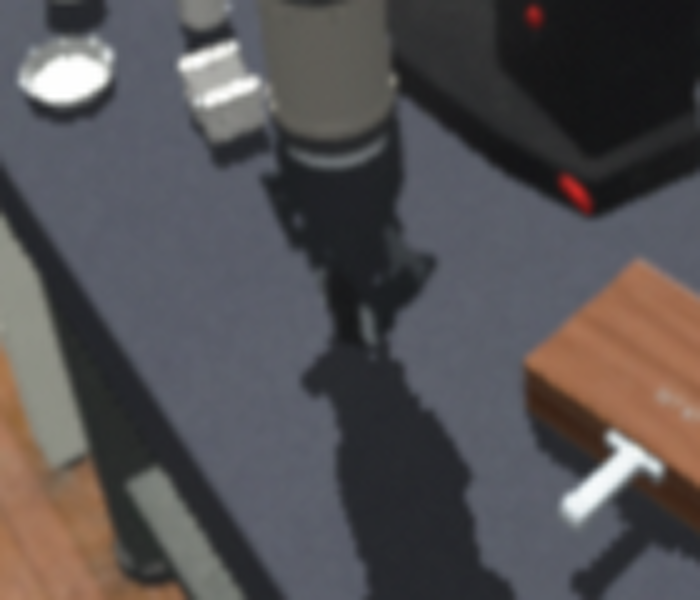

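The gripper holds the loupe about 10 mm above bare plate, clear of the case and V-block. Creeping down to contact.

Request:
step_arm([
  [-0.7,[0,0,0.2],0],
  [-0.7,[0,0,0.2],0],
  [-0.7,[0,0,0.2],0],
  [-0.7,[0,0,0.15],0],
  [-0.7,[0,0,0.1],0],
  [-0.7,[0,0,0.05],0],
  [-0.7,[0,0,0],0],
  [-0.7,[0,0,0],0],
])

```text
time: 9.88
ee_pos: [0.4802, -0.0, 0.0303]
tool_rot: [-180.0, -0.0, 14.3]
wrist_force: [-0.4, -0.3, -0.7]
opening: 0.0321
grip_force: 23.7
```

Request:
step_arm([
  [-0.7,[0,0,0.05],0],
  [-0.7,[0,0,0.05],0],
  [-0.7,[0,0,0],0],
  [-0.7,[0,0,0],0],
])

```text
time: 10.22
ee_pos: [0.4804, -0.0, 0.0298]
tool_rot: [-180.0, -0.0, 14.3]
wrist_force: [-1.9, -0.0, 6.0]
opening: 0.0324
grip_force: 24.4
```

Request:
step_arm([
  [-0.2,[0,0,0],0],
  [-0.1,[0,0,0],0],
  [0.1,[0,0,0],0],
  [0.4,[0,0,0],0],
  [0.7,[0,0,0],0],
  [1,[0,0,0],0],
  [1,[0,0,0],0],
  [1,[0,0,0],0],
  [1,[0,0,0],0],
])

```text
time: 10.97
ee_pos: [0.4802, 0.0, 0.0293]
tool_rot: [-180.0, -0.0, 14.3]
wrist_force: [-0.3, 0.2, 0.1]
opening: 0.0853
grip_force: 0.0
```

Request:
step_arm([
  [1,[0,0,-0.5],0],
  [1,[0,0,-1],0],
  [1,[0,0,-2],0],
  [1,[0,0,-2],0],
  [1,[0,0,-2],0],
  [1,[0,0,-2],0],
  [1,[0,0,-2],0],
  [1,[0,0,-1],0],
  [1,[0,0,0],0],
])

```text
time: 11.72
ee_pos: [0.4819, -0.0, 0.1567]
tool_rot: [-180.0, -0.3, 14.3]
wrist_force: [0.6, -0.2, -0.5]
opening: 0.0854
grip_force: 0.0
```

```bash
python3 go.py .532 -.2075 .155; python3 - <<'E'
from h import *
s=cam("scene")
x,y=251,241
cv2.imwrite("pics/i.png",cv2.resize(s["image"][y-60:y+60,x-70:x+70],(700,600),interpolation=2))
E
```

```text
11.72 [ 0.4819 -0.      0.1567] [-179.97   -0.3    14.29] [-52.  19.  56. 118. -20.  53. -61.] [ 0.6 -0.2 -0.5] 0.08544648929288189 0.0
tool cm [-0.27 21.34  0.15]
```

View pics/i.png

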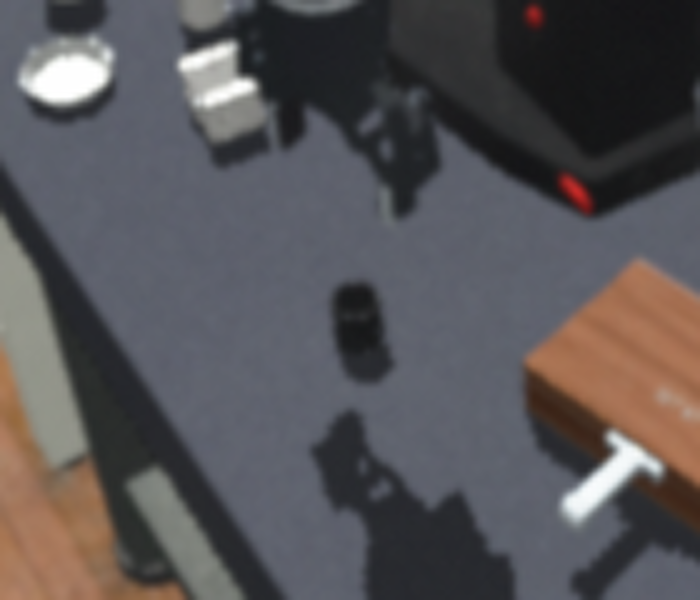

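The loupe stands upright on the bare plate at (357,318) in the crop, with its shadow behind it. Moving to the lever.

Request:
step_arm([
  [0.6,[0,1,0],0],
  [0.3,[-0.5,2,0],0],
  [0.2,[0,3,0],0],
  [0.2,[0,3,0],0],
  [0.2,[0,3,0],0],
  [0.2,[0,3,0],0],
  [0.2,[0,3,0],0],
  [0.2,[0,2,0],0],
  [0.2,[0,1.4,0],0],
  [0.2,[0,0,0],0],
])

```text
time: 12.6
ee_pos: [0.5271, -0.2123, 0.1532]
tool_rot: [179.9, 0.1, 14.0]
wrist_force: [1.0, 0.2, 0.4]
opening: 0.051
grip_force: 0.0
```

Request:
step_arm([
  [0.2,[0,0,1],0],
  [0.2,[0,0,2],0],
  [0.2,[0,0,2],0],
  [0.2,[0,0,1],0],
  [0.2,[0,0,0],0],
  [0.2,[0,0,0],0],
])

```text
time: 13.1
ee_pos: [0.5276, -0.2075, 0.0935]
tool_rot: [-179.9, 0.1, 14.3]
wrist_force: [-0.1, -0.0, -0.1]
opening: 0.051
grip_force: 0.0
```

```bash
python3 go.py .5293 -.2088 .044; python3 - <<'E'
from h import *
s=cam("scene")
x,y=300,270
cv2.imwrite("pics/j.png",cv2.resize(s["image"][y-60:y+60,x-70:x+70],(700,600),interpolation=2))
print((proj(s,[[.5293,-.2088,.044]])-[x-70,y-60])*5)
E
```

```text
13.1 [ 0.5276 -0.2075  0.0935] [-1.7993e+02  9.0000e-02  1.4340e+01] [-18.  33.  47. 109. -31.  51. -32.] [-0.1 -0.  -0.1] 0.05096300812536745 0.0
tool cm [0.14 0.17 4.95]
[[357.87212177 333.58373535]]
```

View pics/j.png

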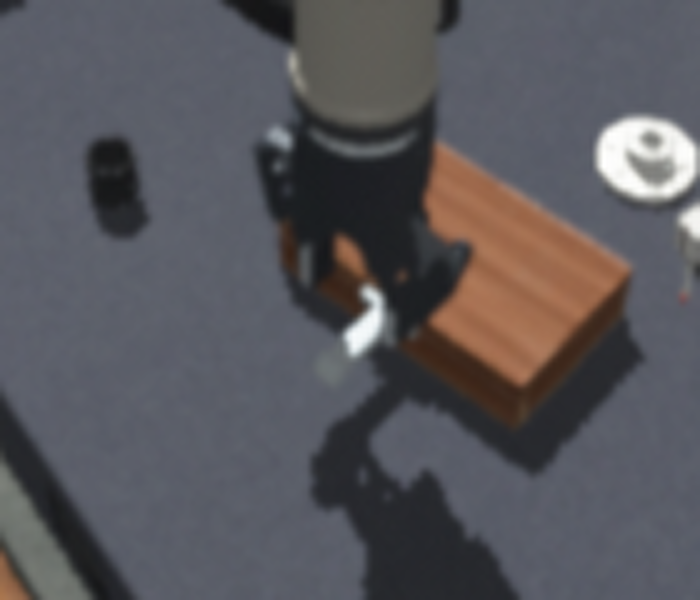

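The fingers straddle the lever, with tips at (308,278) and (393,335) and the bar between them at about (360,333). The loupe still stands at (112,175).

Request:
step_arm([
  [0.2,[0.15,0.15,0.5],0],
  [0.2,[0,0,1],0],
  [0.2,[0,0,1],0],
  [0.2,[0,0,1],0],
  [0.2,[0,0,0.9],0],
  [0.2,[0,0,0.5],0],
  [0.2,[0,0,0],0],
  [0.2,[0,0,0],0],
])

```text
time: 13.82
ee_pos: [0.5297, -0.2098, 0.0449]
tool_rot: [-180.0, 0.0, 14.3]
wrist_force: [0.8, 0.5, -0.3]
opening: 0.0512
grip_force: 0.0
```

Request:
step_arm([
  [0,[0,0,0],0],
  [-0.2,[0,0,0],0],
  [-0.4,[0,0,0],0],
  [-0.6,[0,0,0],0],
  [-0.8,[0,0,0],0],
  [-1,[0,0,0],0],
  [-1,[0,0,0],0],
  [-1,[0,0,0],0],
  [-1,[0,0,0],0],
], squeeze=30)

```text
time: 14.57
ee_pos: [0.5298, -0.2078, 0.0452]
tool_rot: [-179.8, 0.0, 14.4]
wrist_force: [-1.7, 5.2, 4.1]
opening: 0.0132
grip_force: 34.4
```

```bash
python3 go.py .5293 -.2088 .044; python3 - <<'E'
from h import *
p=bot.state()["ee_pos"];o=np.array([.6135,-.187]);a=np.deg2rad(14.5)
d=p[:2]-o;print("case xy",d@[np.cos(a),np.sin(a)],d@[-np.sin(a),np.cos(a)])
x=d@[np.cos(a),np.sin(a)]-.057; z=.038-.031  # bar point, relative hinge
for t in np.arange(0,46,5):
    b=np.deg2rad(t);print(t,"fwd cm",round(100*(x*np.cos(b)+z*np.sin(b)-x),2),"up",round(100*(-x*np.sin(b)+z*np.cos(b)-z),2))
E
```

```text
14.57 [ 0.5298 -0.2078  0.0452] [-1.7979e+02  2.0000e-02  1.4360e+01] [-15.  37.  43. 110. -34.  47. -29.] [-1.7  5.2  4.1] 0.013231665214140858 34.397406578063965
tool cm [-0.07  0.08  0.12]
case xy -0.08627676681342832 0.0008018309984825833
0 fwd cm 0.0 up 0.0
5 fwd cm 0.12 up 1.25
10 fwd cm 0.34 up 2.48
15 fwd cm 0.67 up 3.68
20 fwd cm 1.1 up 4.86
25 fwd cm 1.64 up 5.99
30 fwd cm 2.27 up 7.07
35 fwd cm 2.99 up 8.09
40 fwd cm 3.8 up 9.05
45 fwd cm 4.69 up 9.93
```

Request:
step_arm([
  [-1,[0.05,-0.15,-0.4],0],
  [-1,[0.07,0,-0.85],0],
  [-1,[0.11,0,-0.62],0],
  [-1,[0.11,0,-0.61],0],
  [-1,[0,0,0],0],
])

```text
time: 14.98
ee_pos: [0.5332, -0.2068, 0.071]
tool_rot: [-179.9, -0.0, 14.3]
wrist_force: [1.5, 3.2, -3.7]
opening: 0.013
grip_force: 33.0
```

```bash
python3 go.py
```

```text
14.98 [ 0.5332 -0.2068  0.071 ] [-1.7994e+02 -4.0000e-02  1.4320e+01] [-17.  35.  45. 109. -32.  49. -30.] [ 1.5  3.2 -3.7] 0.013035886957141463 33.03121089935303
```

Request:
step_arm([
  [-1,[0.16,-0.1,-0.6],0],
  [-1,[0.17,0,-0.6],0],
  [-1,[0.21,0,-0.59],0],
  [-1,[0.22,0,-0.59],0],
  [-1,[0.27,0,-0.57],0],
  [-1,[0.27,0,-0.56],0],
  [-1,[0.31,0,-0.54],0],
  [-1,[0.32,0,-0.54],0],
  [-1,[0,0,0],0],
])

```text
time: 15.73
ee_pos: [0.5516, -0.2019, 0.1169]
tool_rot: [180.0, 0.0, 14.3]
wrist_force: [0.4, 0.0, -5.0]
opening: 0.0131
grip_force: 32.6
```

Request:
step_arm([
  [-1,[0.36,0,-0.51],0],
  [-1,[0.36,0,-0.51],0],
  [-1,[0.4,0,-0.48],0],
  [-1,[0.4,0,-0.48],0],
  [-1,[0.3,0,-0.3],0],
  [-1,[0,0,0],0],
  [-1,[0,0,0],0],
])

```text
time: 16.32
ee_pos: [0.5685, -0.1975, 0.139]
tool_rot: [-180.0, 0.0, 14.3]
wrist_force: [-3.9, 0.4, -0.9]
opening: 0.0129
grip_force: 32.7
```

```bash
python3 go.py; python3 - <<'E'
from h import *
s=cam("scene");t=cam("top")
a=cv2.resize(s["image"][200:320,250:370],(400,400),interpolation=2)
b=cv2.resize(t["image"][160:280,280:400],(400,400),interpolation=2)
cv2.imwrite("pics/k.png",np.hstack([a,b]))
E
```

```text
16.32 [ 0.5685 -0.1975  0.139 ] [-1.7997e+02  5.0000e-02  1.4250e+01] [-20.  33.  49. 103. -29.  58. -36.] [-3.9  0.4 -0.9] 0.012938830700606713 32.72015333175659
```

View pics/k.png

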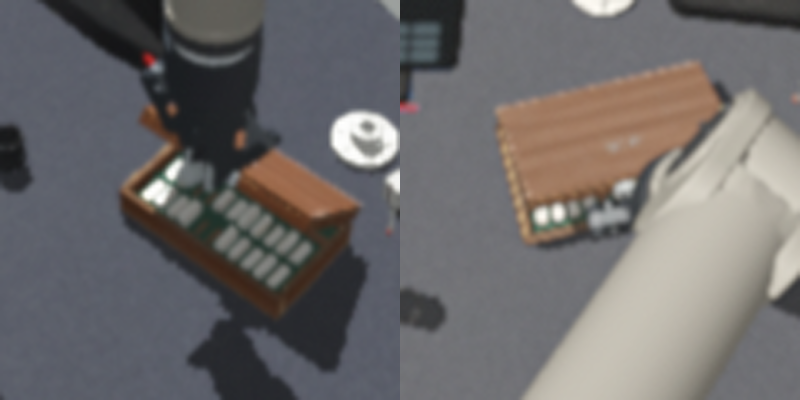

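The lid is up by roughly 42°, with the fingers on the lever. In the scene crop its front-right corner is at about (316,222), and the left end shows at (145,112). Completing the arc, then checking the angle against the pictures.

Request:
step_arm([
  [-1,[0.2,0,-0.2],0],
  [-1,[0.2,0,-0.2],0],
  [-1,[0.2,0,-0.18],0],
  [-1,[0,0,0],0],
  [-1,[0,0,0],0],
  [-1,[0,0,0],0],
])

```text
time: 16.92
ee_pos: [0.5742, -0.196, 0.1447]
tool_rot: [-180.0, 0.1, 14.3]
wrist_force: [-4.2, -1.3, -2.3]
opening: 0.0132
grip_force: 32.7
```

```bash
python3 go.py; python3 - <<'E'
from h import *
p=bot.state()["ee_pos"];q0=np.array([.5298,-.2078,.0452]);print("chord angle",np.degrees(2*np.arcsin(np.linalg.norm(p-q0)/2/.1435)))
s=cam("scene");t=cam("top")
a=cv2.resize(s["image"][210:310,260:360],(400,400),interpolation=2)
b=cv2.resize(t["image"][160:260,290:390],(400,400),interpolation=2)
cv2.imwrite("pics/l.png",np.hstack([a,b]))
o=np.array([.6135,-.187,0]);y=np.deg2rad(14.5)
Rz=np.array([[np.cos(y),-np.sin(y),0],[np.sin(y),np.cos(y),0],[0,0,1]])
for g in(40,45,50):
    b=np.deg2rad(g)
    for n,P in(("FRtop",(-.058,-.093,.048)),("FRbot",(-.058,-.093,.031)),("FLtop",(-.058,.093,.048)),("FLbot",(-.058,.093,.031)),("BRtop",(.057,-.093,.048))):
        x,yy,z=P[0]-.057,P[1],P[2]-.031
        W=o+Rz@[.057+x*np.cos(b)+z*np.sin(b),yy,.031-x*np.sin(b)+z*np.cos(b)]
        print(g,n,((proj(s,W)[0]-[260,210])*4).round(0),"top",((proj(t,W)[0]-[290,160])*4).round(0)+[400,0])
E
```

```text
16.92 [ 0.5742 -0.196   0.1447] [-1.7997e+02  8.0000e-02  1.4280e+01] [-20.  33.  49. 102. -28.  59. -37.] [-4.2 -1.3 -2.3] 0.013222093634641807 32.69340097904205
chord angle 44.88128900455163
40 FRtop [334. 219.] top [774. 180.]
40 FRbot [323. 240.] top [773. 196.]
40 FLtop [131.  85.] top [516. 240.]
40 FLbot [122. 105.] top [517. 256.]
40 BRtop [394. 207.] top [719.  72.]
45 FRtop [342. 207.] top [774. 168.]
45 FRbot [330. 228.] top [774. 186.]
45 FLtop [138.  73.] top [514. 229.]
45 FLbot [128.  93.] top [516. 246.]
45 BRtop [395. 207.] top [718.  71.]
50 FRtop [350. 195.] top [773. 155.]
50 FRbot [337. 216.] top [774. 175.]
50 FLtop [146.  62.] top [512. 216.]
50 FLbot [134.  81.] top [515. 236.]
50 BRtop [395. 207.] top [718.  70.]
```

View pics/l.png

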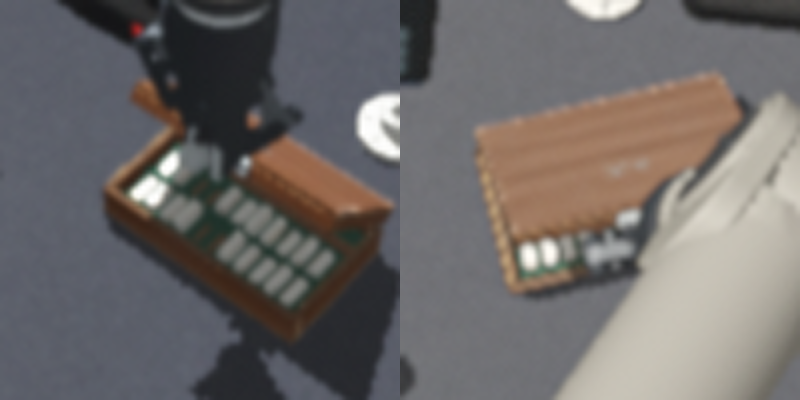

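The lid looks close to 45°, with its front-left corner near (140,78) and front-right top near (339,211) in the scene crop. I'll do one numeric check from the brown mask, without another picture.

```bash
python3 - <<'E'
from h import *
s=cam("scene");t=cam("top")
h=cv2.cvtColor(s["image"],cv2.COLOR_BGR2HSV);m=((h[...,0]<20)&(h[...,1]>80)&(h[...,2]>40))
for r in range(226,242): print(r,np.where(m[r,285:305])[0]+285)
for r in range(258,268): print(r,(np.where(m[r,325:370])[0]+325)[[0,-1]])
h=cv2.cvtColor(t["image"],cv2.COLOR_BGR2HSV)
c=h[205:236,322].tolist();print([(205+i,x) for i,x in enumerate(c)])
o=np.array([.6135,-.187,0]);y=np.deg2rad(14.5)
Rz=np.array([[np.cos(y),-np.sin(y),0],[np.sin(y),np.cos(y),0],[0,0,1]])
for g in(42,45,48):
    b=np.deg2rad(g)
    for n,P in(("FLtop",(-.058,.093,.048)),("FLbot",(-.058,.093,.031)),("FRtop",(-.058,-.093,.048)),("FRbot",(-.058,-.093,.031))):
        x,yy,z=P[0]-.057,P[1],P[2]-.031
        W=o+Rz@[.057+x*np.cos(b)+z*np.sin(b),yy,.031-x*np.sin(b)+z*np.cos(b)]
        print(g,n,proj(s,W)[0].round(1),proj(t,W)[0].round(1))
print(bot.state()["ee_pos"],bot.state()["grip_force"])
E
```

```text
226 []
227 []
228 []
229 []
230 [296 297]
231 [294 295 296 297 298]
232 [294 295 296 297 298 299]
233 [293 294 295 296 297 298 299]
234 [293 294 295 296 297 298 299]
235 [294 295 296 297 298 299 300]
236 [295 296 297 298 299 300 301]
237 [297 298 299 300 301 302 303 304]
238 [298 299 300 301 302 303 304]
239 [300 301 302 303 304]
240 [301 302 303 304]
241 [302 303 304]
258 [325 352]
259 [326 354]
260 [328 355]
261 [329 357]
262 [331 356]
263 [332 356]
264 [333 355]
265 [335 354]
266 [336 353]
267 [338 353]
[(205, [12, 99, 157]), (206, [12, 97, 161]), (207, [12, 98, 161]), (208, [11, 101, 159]), (209, [11, 102, 157]), (210, [12, 105, 156]), (211, [12, 102, 157]), (212, [12, 100, 160]), (213, [11, 100, 161]), (214, [12, 99, 162]), (215, [12, 99, 162]), (216, [12, 102, 163]), (217, [13, 107, 157]), (218, [13, 113, 140]), (219, [13, 110, 125]), (220, [13, 51, 145]), (221, [21, 17, 200]), (222, [24, 11, 240]), (223, [21, 10, 254]), (224, [19, 11, 255]), (225, [21, 13, 247]), (226, [21, 20, 222]), (227, [36, 23, 163]), (228, [60, 41, 123]), (229, [26, 55, 125]), (230, [15, 86, 149]), (231, [13, 89, 140]), (232, [11, 73, 101]), (233, [0, 11, 68]), (234, [108, 15, 87]), (235, [110, 14, 110])]
42 FLtop [293.5 230.1] [318.8 218.9]
42 FLbot [291. 235.] [319.2 223.1]
42 FRtop [344.3 263.6] [383.5 203.7]
42 FRbot [341.4 268.8] [383.3 208. ]
45 FLtop [294.6 228.3] [318.6 217.2]
45 FLbot [291.9 233.3] [319.  221.6]
45 FRtop [345.4 261.7] [383.5 202. ]
45 FRbot [342.4 267. ] [383.4 206.5]
48 FLtop [295.7 226.6] [318.3 215.3]
48 FLbot [292.9 231.5] [318.9 220. ]
48 FRtop [346.6 259.9] [383.4 200.1]
48 FRbot [343.5 265.1] [383.4 204.9]
[ 0.57418274 -0.19596144  0.14465992] 32.69439518451691
```

The pictures and the kinematics both put the lid at about 44–45°. I'll nudge it slightly, let it settle and hand in.

Request:
step_arm([
  [-1,[0.1,0,-0.1],0],
  [-1,[0,0,0],0],
  [-1,[0,0,0],0],
  [-1,[0,0,0],0],
  [-1,[0,0,0],0],
  [-1,[0,0,0],0],
])

```text
time: 17.62
ee_pos: [0.5752, -0.1957, 0.1456]
tool_rot: [-180.0, 0.1, 14.3]
wrist_force: [-5.3, -2.8, -1.8]
opening: 0.0132
grip_force: 32.6
```

```bash
python3 go.py; python3 -c "
from cell import bot
print(bot.close_job())"
```

```text
17.62 [ 0.5752 -0.1957  0.1456] [-1.7998e+02  7.0000e-02  1.4280e+01] [-20.  33.  49. 101. -28.  59. -37.] [-5.3 -2.8 -1.8] 0.01320398742776768 32.604984641075134
the job is handed in; nothing more can be done
None
```

The job is handed in at 17.6 s: the loupe stands upright on the bare plate clear of the case (gripped at no more than about 24 N), and the lever is still held with the lid at about 45° (44–45° by the pictures and arm position); I viewed 11 pictures, one over the limit of 10.

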